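# Hold the hub collar on the spindle flat

### The arm

A 6-joint arm with a two-finger parallel gripper is mounted at the origin on the work surface. World frame = base frame: x ahead of the robot, y to its left, z up, the work surface at z = 0. Lengths are in m, angles in rad, forces in N, time in s.
With the tool pointing down it reaches from about 0.25 to 0.775 m from the base axis. Payload 4 kg.
Tool frame: the origin (TCP) lies between the finger pads; the fingertips stand r.tip_extent ahead of it and the grasp point (between the pads) lies 8 mm behind it (r.tip_extent is the distance from the TCP to the fingertips, in m); y points along the fingers, x is the direction in which the jaws open and shut, and the axes are right-handed (so a half turn about y gives the same grasp; the last joint's range is limited). The gripper opens to 94 mm and grips with 3 to 60 N. Pads are 16 mm wide; open, the fingers measure 119 mm over their backs; the gripper's body (75 mm by 177 mm) begins 78 mm behind the grasp point.
Start: joints at [-1.418, 0.087, 1.371, -0, 1.684, -0.103], TCP at [0.139, -0.532, 0.217] pointing down, gripper open.
Joint ranges: [-3.1, 3.1], [-0.76, 2.03], [0.27, 2.55], [-1.08, 4.22], [0.17, 2.65], [-2.57, 2.57]. Speed limits (rad/s): [2.79, 2.79, 3.14, 3.14, 3.14, 3.14].

### API

Orientations are given as a 3x3 rotation matrix whose columns are the frame's x, y, z axes.
In Python, from rig import r gives the robot as it stands.
- The arm moves only by the shell command python3 -m jog 'ROWS' [FORCE]. ROWS is text: rows parted by semicolons, each of 7 numbers parted by spaces: the shift along the tool's x, y, z in m, then the turn, a rotation vector about the tool's x, y, z in degrees, then the opening in per cent of the stroke, from 0 (shut) to 100 (fully open). In form: dx dy dz ax ay az gripper; .... A call has 1 to 8 rows; each row is the pose to reach, as a shift and turn from the pose commanded when the call began, along the tool's axes at that moment; what a row does not reach only later rows make up. A row lasts 1/12 s, in which the tool goes at most 41.7 mm and 7.16 degrees, less where a joint would pass 70% of its speed; a pose out of reach is approached as far as the arm can. A call with a gripper value outside its range is refused whole. The fingers move at their own pace and stop on an object; FORCE is the grip in N (left out, the last holds). Time passes only in rows, so rows that repeat a pose let the fingers close. It gives the time, the measured TCP pose, the force and the opening at its end, in the units of the state.
- r.read_state(): the state, without advancing time (a new reading comes with each control period).
- r.read_camera(name): name is "scene" or "top"; returns a dict with "frame" (384x512x3 uint8, red, green, blue), "intrinsics" (3x3 intrinsics, pixels), "R" (3x3) and "t" (3): a world point X has camera coordinates R X + t. Camera axes: x right, y down, z forward; pixel columns grow to the right and rows downward; lengths in m; the calibration is good to about 2 mm. A picture is of the moment at which its call begins. There is no depth.
- r.close_job(): hands the job in, once; it reports no verdict.
The state is a dict: "clock": time; "joint_positions": joint angles; "qd": joint speeds; "effort": joint torques, N m; "position": TCP position; "orientation": TCP orientation; "force": force on the tool from outside, world axes, zero at the start; "torque": the same for the moment, N m; "grip_width": finger opening in m.
Only numpy, scipy, OpenCV 4.12 (cv2) and the standard library are available. Lean on these libraries where they do the work, as an engineer would, in place of code of your own. Each camera call takes 0.05 s, during which the arm holds its last target.

### The job

The bench shaker's deck is off. First turn the black wing knob a quarter turn clockwise, as far as it goes, so that its steel tongue swings off the collar's ear; then turn the upright shaft until its flat squarely faces the collar's set screw (the fingers can feel it: the shaft is thinner across the flat). Then grip the collar, raise it until it sits wholly on the flatted length of the shaft without standing past the shaft's end, and finish holding it still there, ready for the screw to be tightened: do not let go, and leave everything else on the bench undisturbed.

Things in the scene. Friction and masses are not known exactly. Their poses are not given: they have to be found in the camera images.
- drive: Low grey shaker drive unit with an aluminium top plate, 280 x 150 mm and 60 mm high, fixed to the bench. Origin on the bench right under the shaft's axis; z up. Its x axis points from the clamp knob's post (95 mm away, at x = -95 mm) through the shaft towards the set-screw side; the housing spans x -130 to 150 mm and y -75 to 75 mm. Heights below are above the bench.
- clamp (a joint): Clamp knob, turning about a vertical axis. 0: the tongue points at the shaft and covers the collar's ear, so the collar cannot rise; grows clockwise seen from above to a stop at 1.571 (tongue swung a quarter turn clear). Starts near 0; stays where it is left; friction about 0.08 N m.
- clamp_grip (a point): Point on the clamp knob's axis at grip height (124 mm above the bench). The black wing is 46 mm long, 12 mm thick and stands from 104 to 132 mm; at joint 0 its length (like the tongue) lies along the drive's x axis, and at joint q it is turned clockwise by q. The steel tongue below it (14 mm wide, top at 101 mm) reaches 55 mm from the axis.
- shaft (a joint): Rotation of the shaft about its vertical axis (rad, grows anticlockwise seen from above; no stops). At 0 the flat faces along the drive's +x, squarely at the set screw; at q the flat's outward normal is turned anticlockwise by q from there. Starts between 0.7 and 2.2. Stays where it is left; friction about 0.05 N m.
- shaft_top (a point): Centre of the top face of the steel shaft, 130 mm above the bench. The upper 32 mm (98 to 130 mm) is D-shaped: 24 mm round with one flat 8 mm from the axis, so 20 mm across the flat and 24 mm across the round. Below it is a 16 mm round neck. Fingers closed squarely on the flat come about 4 mm closer than on the round (2 mm closer when 20 degrees out); a grip carries the shaft round with it but does not by itself pull the flat square.
- collar (a joint): Height of the collar above its rest (m), 0 to 0.040. It rises straight up on a guide pin and does not turn; it drops back when let go. The set screw's tip stands proud in the bore, so without force the collar rises past about 8 mm only when the flat faces the screw. From 0.018 to 0.034 the whole collar is on the flatted length.
- collar_grip (a point): Aluminium shaft collar round the shaft, 42 mm outside diameter, 16 mm high, with the radial set-screw boss (12 mm diameter, standing out to 28 mm from the axis) on the drive's +x side, and a 22 mm wide ear on the -x side reaching 48 mm from the axis; the two sides at +y and -y are free to grip. Mass with ear 0.14 to 0.28 kg. This point is the centre of the collar at mid height (88 mm above the bench at rest), on the shaft's axis; axes as the drive's.
- spare_collar: Bystander: loose plain aluminium ring, 42 mm diameter, 16 mm high, lying on the drive's top beyond the shaft. Origin at the centre of its underside. Leave alone.
- cover_cap: Bystander: grey cap, 32 mm diameter, 12 mm high, lying on the drive's top beyond the shaft. Origin at the centre of its underside. Leave alone.
- driver: Bystander: screwdriver 170 mm long with a black handle, lying on the bench beside the drive. Leave alone.
- microplate: Bystander: white 96-well plate, 85 x 127 x 14 mm, on the bench. Leave alone.
- tip_tray: Bystander: clear open tray, 85 x 125 x 45 mm, on the bench. Leave alone.
- bottle: Bystander: amber bottle, 64 mm diameter, 130 mm high, on the bench. Leave alone.
- cup: Bystander: white cup, 64 mm diameter, 55 mm high, on the bench. Leave alone.

How it is judged:
By the outcome, as a careful person would: the job done as asked, in the order asked, and still so for the second after the job is handed in, while the arm keeps its last pose, push and grip.
It also fails if it takes over 61 s, if anything falls off the work surface, if the arm or the gripper's body presses on something with over 40 N, if the wrist force passes 120 N, or if a joint passes its speed limit or range.

## Working session

There is one attempt and no reset: what is moved stays moved. The work goes in short steps, Python scripts to look and compute and a shell command to move; the robot and the scene stay as the last step left them, time stands still between calls to the robot, and variables do not carry over. Pictures are saved under pics/ and viewed, and the job is handed in when it is done.

```bash
ls; mkdir -p pics; python3 - <<'E'
from rig import r
import cv2,numpy as np
np.set_printoptions(precision=4,suppress=True)
s=r.read_state(); print(s); print(r.tip_extent)
for n in("scene","top"):
    c=r.read_camera(n); cv2.imwrite(f"pics/{n}0.png",c["frame"][:,:,::-1]); print(n,c["intrinsics"],c["R"],c["t"])
    np.savez(f"{n}0.npz",**c)
E
```

```text
pics
{'clock': 0.0, 'joint_positions': array([-1.4181,  0.0879,  1.3722, -0.    ,  1.6836, -0.1031]), 'qd': array([-0.0011, -0.0021,  0.0023,  0.001 ,  0.0001,  0.001 ]), 'effort': array([ -0.0004, -34.0183, -30.2429,   0.0717,   0.0331,  -0.0002]), 'position': array([ 0.1391, -0.5316,  0.2153]), 'orientation': array([[ 0.253 , -0.0004,  0.9675],
       [-0.9675,  0.0022,  0.253 ],
       [-0.0022, -1.    ,  0.0002]]), 'force': array([ 0.5473, -0.1193, -0.6083]), 'torque': array([-0.0401,  0.0022,  0.0184]), 'grip_width': 0.09403681688719184}
0.011
scene [[431.7934   0.     255.5705]
 [  0.     431.7934 193.0496]
 [  0.       0.       1.    ]] [[-0.8038  0.5947  0.0129]
 [ 0.4365  0.6044 -0.6664]
 [-0.4041 -0.5301 -0.7454]] [ 0.4662 -0.1888  1.4184]
top [[439.8873   0.     257.3526]
 [  0.     439.8873 189.3621]
 [  0.       0.       1.    ]] [[ 0.0194 -0.9998 -0.0038]
 [-0.9779 -0.0182 -0.2083]
 [ 0.2082  0.0078 -0.9781]] [-0.0128  0.5863  1.1882]
```

View pics/scene0.png

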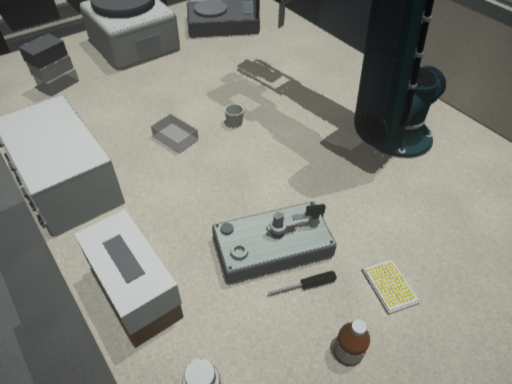

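View pics/top0.png

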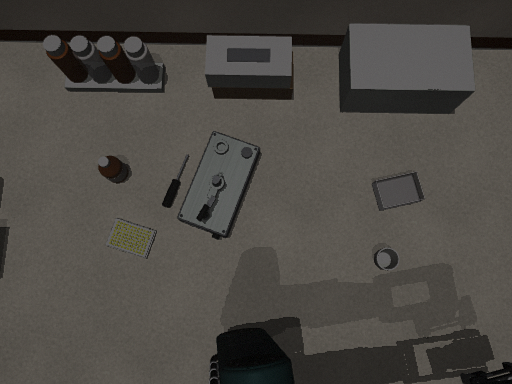

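```bash
python3 - <<'E'
import cv2,numpy as np
a=cv2.imread("pics/scene0.png")[190:290,200:345]; b=cv2.imread("pics/top0.png")[120:245,165:275]
a=cv2.resize(a,None,fx=5,fy=5,interpolation=cv2.INTER_CUBIC)
b=cv2.convertScaleAbs(cv2.resize(b,None,fx=4.8,fy=4.8,interpolation=cv2.INTER_CUBIC),alpha=1.7)
cv2.imwrite("pics/scene0z.png",a);cv2.imwrite("pics/top0z.png",b)
E
```

```text
(no output)
```

View pics/scene0z.png

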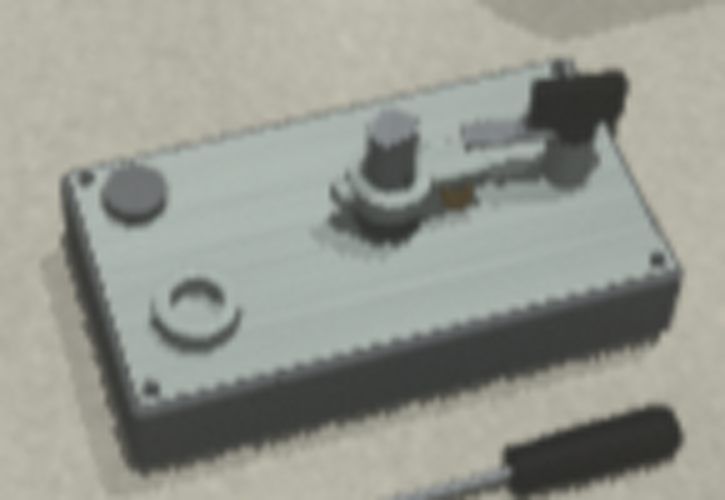

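View pics/top0z.png

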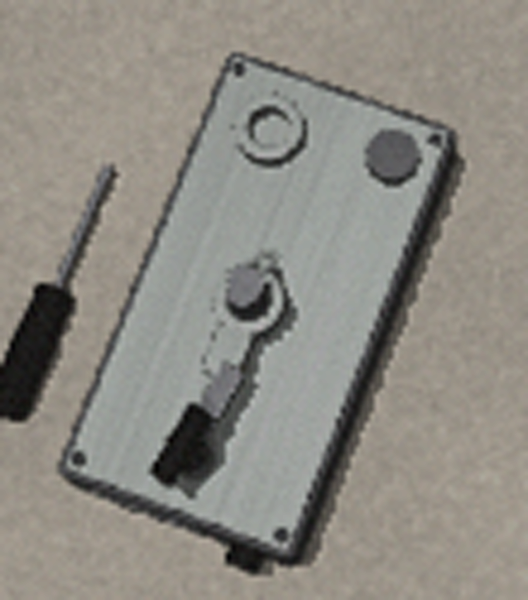

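```bash
cat > h.py <<'E'
import numpy as np,cv2
np.set_printoptions(precision=4,suppress=True)
def ray(c,u,v,z):
    K,R,t=c["intrinsics"],c["R"],c["t"]
    o=-R.T@t; d=R.T@np.linalg.solve(K,np.array([u,v,1.0]))
    return o+d*(z-o[2])/d[2]
def proj(c,X):
    p=c["intrinsics"]@(c["R"]@np.asarray(X,float)+c["t"]); return p[:2]/p[2]
E
python3 - <<'E'
from h import *
T=dict(np.load("top0.npz"));S=dict(np.load("scene0.npz"))
print("shaft top: T",ray(T,216.0,179.8,.13)[:2],"S",ray(S,278.4,215.4,.13)[:2])
# plate mask
for n,c,seed in(("T",T,(225,160)),("S",S,(255,245))):
    f=c["frame"].copy(); h=cv2.cvtColor(f,cv2.COLOR_RGB2HSV)
    print(n,f[seed[1],seed[0]],f[10+seed[1]+60,seed[0]+40])
    d=f[:,:,1].astype(int)-f[:,:,0].astype(int)
    m=((d>0)&(f[:,:,1]>(60 if n=="T" else 110))).astype(np.uint8)
    m=cv2.morphologyEx(m,cv2.MORPH_CLOSE,np.ones((5,5)))
    k,l,st,ce=cv2.connectedComponentsWithStats(m)
    i=l[seed[1],seed[0]]; print(i,st[i])
    cn=max(cv2.findContours((l==i).astype(np.uint8),0,1)[0],key=cv2.contourArea)
    hull=cv2.convexHull(cn)[:,0]
    P=np.array([ray(c,u,v,.06)[:2] for u,v in hull])
    rc=cv2.minAreaRect((P*1000).astype(np.float32)); print(rc,cv2.boxPoints(rc))
E
```

```text
shaft top: T [0.5962 0.1098] S [0.5975 0.1117]
T [91 93 91] [91 87 81]
97 [ 179  132   79  102 4177]
((607.4736328125, 109.65608978271484), (140.24148559570312, 270.2608947753906), 70.67002868652344) [[456.7502  88.2175]
 [711.776   -1.2411]
 [758.197  131.0947]
 [503.1713 220.5533]]
S [167 178 172] [182 180 167]
69 [ 212  201  124   71 4732]
((607.121337890625, 106.2686767578125), (146.2689208984375, 277.39715576171875), 71.05903625488281) [[452.1938  82.1149]
 [714.5709  -7.9265]
 [762.0488 130.4225]
 [499.6718 220.4639]]
```

```bash
python3 - <<'E'
from h import *
T=dict(np.load("top0.npz"));S=dict(np.load("scene0.npz"))
th=np.radians(-19.2);ex=np.array([np.cos(th),np.sin(th)]);ey=np.array([-ex[1],ex[0]])
s0=np.array([.597,.111])
k=s0-.095*ex; print("knob",k)
for c in (T,S):
    print("proj wing ends/top",[proj(c,[*(k+a*ex),.132]).round(1).tolist() for a in(-.023,.023)], "shaft top",proj(c,[*s0,.13]))
    f=c["frame"].max(2)
    u,v=proj(c,[*k,.118]); m=np.zeros(f.shape,bool); vv,uu=np.mgrid[:384,:512]
    m=(f<45)&(abs(uu-u)<14)&(abs(vv-v)<14)
    pts=np.c_[uu[m],vv[m]]
    print(len(pts),pts.mean(0),"exp",u,v, "->",ray(c,*pts.mean(0),.118)[:2], pts.min(0),pts.max(0))
im=[]
for c,(u,v),n in((T,(217,180),"t"),(S,(278,220),"s")):
    p=cv2.getRectSubPix(c["frame"][:,:,::-1].copy(),(26,26),(u,v)); p=cv2.resize(p,(390,390),interpolation=cv2.INTER_NEAREST)
    im.append(cv2.convertScaleAbs(p,alpha=1.8 if n=="t" else 1.2))
cv2.imwrite("pics/shaftz.png",np.hstack(im))
E
```

```text
knob [0.5073 0.1422]
proj wing ends/top [[199.2, 220.1], [205.6, 204.0]] shaft top [215.5707 179.4877]
197 [203.6142 213.8325] exp 203.0503383826121 212.87190219380022 -> [0.5047 0.1406] [190 199] [217 226]
proj wing ends/top [[324.5, 203.7], [306.8, 207.9]] shaft top [278.3872 215.1295]<stdin>:12: RuntimeWarning: Mean of empty slice.
  ret = um.true_divide(
Traceback (most recent call last):
ValueError: zero-size array to reduction operation minimum which has no identity
```

```bash
python3 - <<'E'
from h import *
T=dict(np.load("top0.npz"));S=dict(np.load("scene0.npz"))
im=[]
for c,(u,v),n in((T,(217,180),"t"),(S,(278,220),"s")):
    p=cv2.getRectSubPix(c["frame"][:,:,::-1].copy(),(26,26),(u,v)); p=cv2.resize(p,(390,390),interpolation=cv2.INTER_NEAREST)
    im.append(cv2.convertScaleAbs(p,alpha=1.8 if n=="t" else 1.2))
cv2.imwrite("pics/shaftz.png",np.hstack(im))
E
```

```text
(no output)
```

View pics/shaftz.png

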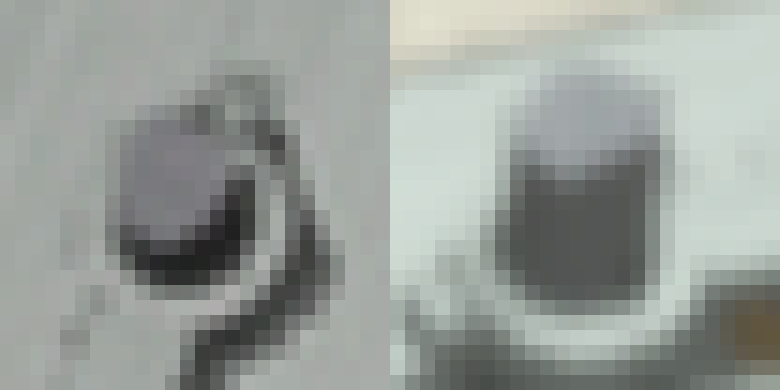

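```bash
python3 - <<'E'
from h import *
T=dict(np.load("top0.npz"));S=dict(np.load("scene0.npz"))
for c,(u,v),n in((T,(217,180),"t"),(S,(278,220),"s")):
    p=cv2.getRectSubPix(c["frame"],(26,26),(u,v)); p=cv2.resize(p,None,fx=8,fy=8,interpolation=cv2.INTER_CUBIC).astype(int)
    d=p[:,:,2]-p[:,:,1]; br=p.max(2)
    m=((d>(2 if n=="t" else 2))&(br>(55 if n=="t" else 120))).astype(np.uint8)
    k,l,st,ce=cv2.connectedComponentsWithStats(m); i=1+st[1:,4].argmax(); print(n,st[i],ce[i])
    cn=max(cv2.findContours((l==i).astype(np.uint8),0,1)[0],key=cv2.contourArea)[:,0]
    P=np.array([ray(c,u+(a+.5)/8-13,v+(b+.5)/8-13,.13)[:2] for a,b in cn])
    (x,y),rr=cv2.minEnclosingCircle((P*1000).astype(np.float32)); print(x,y,rr)
    q=P*1000-[x,y]; a=np.degrees(np.arctan2(q[:,1],q[:,0]))%360; R=np.hypot(*q.T)
    for b in range(0,360,15):
        s=R[(a>=b)&(a<b+15)]
        print(b,s.mean().round(1) if len(s) else None,end="; ")
    print()
E
```

```text
t [ 90  72  17  23 207] [97.9227 84.0338]
602.5799560546875 108.41715240478516 4.010042190551758
0 3.3; 15 2.9; 30 3.2; 45 3.5; 60 3.5; 75 3.3; 90 3.2; 105 3.2; 120 3.0; 135 3.0; 150 3.1; 165 3.0; 180 3.3; 195 3.1; 210 2.4; 225 1.3; 240 1.1; 255 0.9; 270 0.9; 285 1.7; 300 1.5; 315 1.1; 330 2.4; 345 2.2; 
s [94 58  4  6 13] [95.4615 60.0769]
598.58740234375 107.95852661132812 1.0082879066467285
0 None; 15 0.7; 30 1.0; 45 0.2; 60 None; 75 None; 90 None; 105 None; 120 None; 135 None; 150 None; 165 None; 180 None; 195 0.7; 210 1.0; 225 0.6; 240 None; 255 0.6; 270 None; 285 None; 300 0.6; 315 None; 330 0.6; 345 None;
```

```bash
python3 - <<'E'
from h import *
T=dict(np.load("top0.npz"));S=dict(np.load("scene0.npz"))
for c,(u,v) in((T,(216,180)),(S,(279,217))):
    f=c["frame"].astype(int)[v-8:v+8,u-8:u+8]
    print((f[:,:,0]+f[:,:,2]-2*f[:,:,1])); print(f[:,:,1])
E
```

```text
[[-6 -6 -7 -6 -3 -5 -7 -6 -6 -5 -3 -2 -6 -7 -4 -8]
 [-5 -5 -8 -8 -2 -1 -4 -7 -6 -6 -3 -5 -3 -4 -4 -6]
 [-6 -2 -5 -5 -4 -6 -2 -4 -3 -3 -3 -7 -7 -3 -5 -6]
 [-6 -2 -4 -5 -5 -6 -3 -1 -2 -4 -4 -8 -5 -1 -5 -5]
 [-5 -6 -4 -7 -4 -2  5  3  0  6  1 -4 -2 -1  0 -3]
 [-6 -6 -5 -5 -2  2  0  3  4  2  0 -1 -6 -5 -1 -1]
 [-6 -2 -5 -9 -3  3  1  1  4  4  1  4 -6 -3 -4 -3]
 [-3 -4 -8 -5 -2  3  2  3  3  3  3  1  0 -1 -2 -4]
 [-7 -4 -5 -6 -3  3  0  2  1 -1  2  1  0 -3 -3 -2]
 [-4 -4 -6 -2  2  3  0  0  1  4  2  2 -1 -4 -6 -5]
 [-7 -6 -4 -4  1  5  3  0  3  0  2  2 -3 -2 -6 -7]
 [-5 -4 -5 -4 -2  1  1  1  2 -1  5  0  2 -7 -4 -4]
 [-3 -4 -3 -4 -7 -2  1  0 -1  2 -3  1  1 -7 -5 -3]
 [-5 -1 -6 -5 -1 -4  1  0 -1 -2 -1 -1 -3 -4 -3 -2]
 [-6 -6 -4 -4 -2 -6  0 -3  0  2 -2 -3 -6 -6 -5  1]
 [-5 -5 -6 -2 -2 -3 -5 -3 -6 -7 -1  1 -1 -4  1 -3]]
[[ 92  91  92  94  92  94  95  92  94  94  90  75  79  76  80  95]
 [ 93  91  97  94  92  93  93  94  93  91  75  74  60  60  78  82]
 [ 91  92  94  93  94  95  92  90  81  72  60  84  93  74  66  98]
 [ 93  93  93  93  92  91  67  71  62  46  42  79  80  59  66  92]
 [ 93  94  92  
[... 2235 characters left out ...]
 138 139 137 142 173 179 181]
 [179 176 151 151 140 139 139 137 137 138 138 135 155 177 181 181]
 [179 176 149 140 138 139 139 136 136 137 136 118 137 174 180 179]
 [181 176 139 115 132 137 137 133 132 118 114  90 108 168 178 178]
 [181 175 125  84 107 120 132 115 109  86  78  78 111 162 169 177]
 [180 171 121  76  74  89 105  83  77  75  73  78 121 158 165 175]
 [177 168 111  72  67  72  76  71  72  72  72  80 130 164 175 176]
 [174 150  89  68  67  70  72  72  73  72  73  83 142 170 176 176]
 [164 119  78  67  67  70  72  72  72  71  72  83 144 174 178 177]
 [153 106  73  67  69  70  72  72  72  72  72  83 144 174 180 178]
 [149 101  72  67  69  70  73  72  73  70  69  83 145 174 178 171]]
```

```bash
python3 - <<'E'
from h import *
S=dict(np.load("scene0.npz"))
for a,b in(((6.4,10.1),(11.9,6.9)),((6.4,10.0),(11,7.3)),((7,9.4),(11,7.4))):
    A=ray(S,271+a[0],209+a[1],.13);B=ray(S,271+b[0],209+b[1],.13);d=(B-A)[:2]
    n=np.array([d[1],-d[0]]); M=(A+B)[:2]/2
    y=np.degrees(np.arctan2(n[1],n[0])); print(A,B,np.linalg.norm(d),y, y+180, M-[.597,.111])
E
```

```text
[0.6063 0.119  0.13  ] [0.5898 0.1191 0.13  ] 0.01651720806579807 89.70714332430853 269.7071433243085 [0.0011 0.008 ]
[0.6061 0.1188 0.13  ] [0.5923 0.1188 0.13  ] 0.01384801092078406 89.94378244507153 269.9437824450715 [0.0022 0.0078]
[0.6039 0.1182 0.13  ] [0.5925 0.119  0.13  ] 0.01142874346684071 85.8419073608737 265.84190736087373 [0.0012 0.0076]
```

```bash
cat >> h.py <<'E'
def rel(x,y,z,yaw):
    from rig import r
    from scipy.spatial.transform import Rotation as Ro
    s=r.read_state(); R=s["orientation"]; c,sn=np.cos(np.radians(yaw)),np.sin(np.radians(yaw))
    G=np.array([[c,0,-sn],[sn,0,c],[0,-1,0]]).T.T
    G=np.column_stack([[c,sn,0],[0,0,-1],[-sn,c,0]])
    print("shift",R.T@(np.array([x,y,z])-s["position"]),"rotvec",Ro.from_matrix(R.T@G).as_rotvec(degrees=True).round(2))
    print("t",s["clock"],"pos",s["position"],"yaw",np.degrees(np.arctan2(R[1,0],R[0,0])),"F",s["force"],"T",s["torque"],"w",s["grip_width"],"q",s["joint_positions"])
E
python3 -c "
from h import *
rel(.507,.142,.20,70.8)"
```

```text
shift [-0.5586  0.0166  0.5264] rotvec [  -0.15 -146.15   -0.03]
t 0.1 pos [ 0.1391 -0.5316  0.2154] yaw -75.3456421616193 F [-1.1879  0.3815  0.1726] T [ 0.0195 -0.0221 -0.0206] w 0.09385277892491987 q [-1.4181  0.0879  1.3721 -0.      1.6836 -0.1031]
```

```bash
python3 -m jog '-0.56 0.015 0.526 0 -146 0 55;-0.56 0.015 0.526 0 -146 0 55;-0.56 0.015 0.526 0 -146 0 55;-0.56 0.015 0.526 0 -146 0 55;-0.56 0.015 0.526 0 -146 0 55;-0.56 0.015 0.526 0 -146 0 55;-0.56 0.015 0.526 0 -146 0 55;-0.56 0.015 0.526 0 -146 0 55'; python3 -c "
from h import *
rel(.507,.142,.20,70.8)"
```

```text
clock: 0.77
position: [0.2986, -0.2373, 0.2096]
orientation: [[0.952, 0.0, 0.305], [-0.305, 0.0, 0.952], [-0.0, -1.0, 0.0]]
force: [0.7, -0.4, -0.3]
grip_width: 0.0516
shift [0.0829 0.0096 0.4248] rotvec [ -0.01 -88.54   0.01]
t 0.7667 pos [ 0.2986 -0.2373  0.2096] yaw -17.742163230072446 F [ 0.7385 -0.3989 -0.3473] T [-0.0095 -0.0753 -0.0473] w 0.05163064726628706 q [-0.8206 -0.2973  1.7335  0.0001  1.7055 -0.5109]
```

```bash
python3 -m jog '0.083 0.01 0.425 0 -88 0 55;0.083 0.01 0.425 0 -88 0 55;0.083 0.01 0.425 0 -88 0 55;0.083 0.01 0.425 0 -88 0 55;0.083 0.01 0.425 0 -88 0 55;0.083 0.01 0.425 0 -88 0 55;0.083 0.01 0.425 0 -88 0 55;0.083 0.01 0.425 0 -88 0 55'; python3 -c "
from h import *
rel(.507,.142,.18,70.8)"
```

```text
clock: 1.43
position: [0.4607, 0.0541, 0.2019]
orientation: [[0.77, -0.0, -0.638], [0.638, -0.0, 0.77], [-0.0, -1.0, -0.0]]
force: [-0.5, -0.9, -0.2]
grip_width: 0.0519
shift [0.0917 0.0218 0.0382] rotvec [ -0.   -31.16  -0.02]
t 1.4333 pos [0.4607 0.0541 0.2019] yaw 39.64038655518731 F [-0.492  -0.9193 -0.2386] T [-0.0284 -0.1427  0.0081] w 0.05192680125060868 q [-0.0053 -0.1027  1.5881 -0.0003  1.6564 -0.6971]
```

```bash
python3 -m jog '0.092 0.022 0.038 0 -31 0 55;0.092 0.022 0.038 0 -31 0 55;0.092 0.022 0.038 0 -31 0 55;0.092 0.022 0.038 0 -31 0 55;0.092 0.022 0.038 0 -31 0 55;0.092 0.022 0.038 0 -31 0 55;0.092 0.022 0.038 0 -31 0 55'; python3 - <<'E'
from h import *
from rig import r
rel(.507,.142,.117,70.8)
im=[]
for n in("top","scene"):
    c=r.read_camera(n); u,v=proj(c,[.53,.13,.13]); p=cv2.getRectSubPix(c["frame"][:,:,::-1].copy(),(100,100),(float(u),float(v)))
    im.append(cv2.convertScaleAbs(cv2.resize(p,(390,390),interpolation=cv2.INTER_CUBIC),alpha=1.7 if n=="top" else 1.2))
cv2.imwrite("pics/k1.png",np.hstack(im))
E
```

```text
clock: 2.02
position: [0.5074, 0.1395, 0.1797]
orientation: [[0.339, -0.001, -0.941], [0.941, -0.0, 0.339], [-0.001, -1.0, 0.001]]
force: [-0.2, -0.6, -0.3]
grip_width: 0.0516
shift [0.0022 0.0627 0.0012] rotvec [-0.06 -0.61 -0.04]
t 2.0167 pos [0.5074 0.1395 0.1797] yaw 70.18530094228234 F [-0.2222 -0.5645 -0.3324] T [ 0.0076 -0.1445 -0.0033] w 0.051630948890801824 q [ 0.1606  0.0453  1.4878 -0.0001  1.6096 -1.0644]
```

View pics/k1.png

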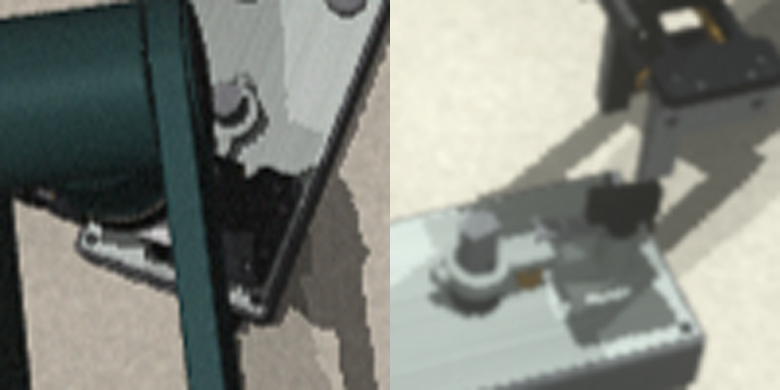

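```bash
python3 -m jog '0.002 0.063 0.001 0 0 0 55;0.002 0.063 0.001 0 0 0 55;0.002 0.063 0.001 0 0 0 55;0.002 0.063 0.001 0 0 0 55' 15; python3 - <<'E'
from h import *
from rig import r
rel(.507,.142,.117,70.8)
c=r.read_camera("scene"); u,v=proj(c,[.507,.142,.12]); p=cv2.getRectSubPix(c["frame"][:,:,::-1].copy(),(70,70),(float(u),float(v)))
cv2.imwrite("pics/k2.png",cv2.convertScaleAbs(cv2.resize(p,(490,490),interpolation=cv2.INTER_CUBIC),alpha=1.4))
E
```

```text
clock: 2.45
position: [0.5065, 0.1412, 0.1163]
orientation: [[0.339, -0.003, -0.941], [0.941, -0.001, 0.339], [-0.001, -1.0, 0.002]]
force: [-0.4, -0.4, -0.2]
grip_width: 0.0514
shift [ 0.001  -0.0007 -0.0002] rotvec [-0.14 -0.61 -0.08]
t 2.45 pos [0.5065 0.1412 0.1163] yaw 70.18833494848263 F [-0.3722 -0.3812 -0.1543] T [-0.0184 -0.153   0.0447] w 0.051381356429778466 q [ 0.164   0.0775  1.5814 -0.0001  1.4856 -1.061 ]
```

View pics/k2.png

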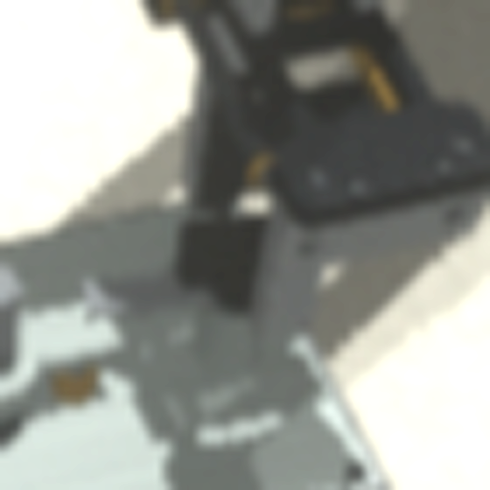

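```bash
python3 -m jog '0 0 0 0 0 0 0;0 0 0 0 0 0 0;0 0 0 0 0 0 0;0 0 0 0 0 0 0;0 0 0 0 0 0 0;0 0 0 0 0 0 0' 12; python3 -c "
from h import *
rel(.507,.142,.117,70.8)"
```

```text
clock: 3.0
position: [0.5084, 0.1434, 0.1179]
orientation: [[0.338, 0.003, -0.941], [0.941, 0.004, 0.338], [0.005, -1.0, -0.001]]
force: [3.0, 8.9, -2.6]
grip_width: 0.0153
shift [-0.0018  0.0009  0.0008] rotvec [ 0.07 -0.55  0.29]
t 3.0 pos [0.5084 0.1434 0.1179] yaw 70.25008141610837 F [ 2.9999  8.8593 -2.625 ] T [ 1.6708 -0.8327 -0.0773] w 0.015293171651230682 q [ 0.1652  0.0767  1.579   0.0038  1.4824 -1.0613]
```

```bash
python3 -m jog '0.003 0 0 0 0 0 0;0.003 0 0 0 0 0 0;0.003 0 0 0 0 0 0' 12; python3 -c "
from h import *
rel(.507,.142,.117,70.8)"
```

```text
clock: 3.25
position: [0.5088, 0.1442, 0.1179]
orientation: [[0.338, 0.001, -0.941], [0.941, -0.001, 0.338], [-0.001, -1.0, -0.001]]
force: [-0.4, -0.1, 3.0]
grip_width: 0.013
shift [-0.0026  0.0009  0.0009] rotvec [ 0.06 -0.56 -0.03]
t 3.25 pos [0.5088 0.1442 0.1179] yaw 70.24392694909032 F [-0.408  -0.1334  2.963 ] T [-0.2605 -0.0517 -0.0566] w 0.013018175688150039 q [ 0.1695  0.0804  1.5751 -0.001   1.4853 -1.0564]
```

```bash
python3 -m jog '0 0 0 0 6 0 0;0 0 0 0 12 0 0;0 0 0 0 18 0 0;0 0 0 0 24 0 0;0 0 0 0 30 0 0;0 0 0 0 36 0 0;0 0 0 0 42 0 0;0 0 0 0 42 0 0' 20; python3 -c "
from h import *
rel(.507,.142,.117,-19.2)"
```

```text
clock: 3.92
position: [0.5094, 0.1445, 0.1179]
orientation: [[0.882, 0.002, -0.472], [0.472, 0.0, 0.882], [0.002, -1.0, -0.001]]
force: [1.2, 0.1, 2.3]
grip_width: 0.012
shift [-0.0033  0.0009 -0.001 ] rotvec [ 0.   47.34  0.14]
t 3.9167 pos [0.5094 0.1445 0.1179] yaw 28.143998420876922 F [1.1597 0.073  2.2603] T [-0.0998 -0.447  -0.0395] w 0.012000318894528371 q [ 0.1694  0.0806  1.575  -0.0003  1.4836 -0.3218]
```

```bash
python3 -m jog '0 0 0 0 6 0 0;0 0 0 0 12 0 0;0 0 0 0 18 0 0;0 0 0 0 24 0 0;0 0 0 0 30 0 0;0 0 0 0 36 0 0;0 0 0 0 42 0 0;0 0 0 0 44 0 0' 20; python3 -c "
from h import *
rel(.507,.142,.117,-19.2)"
```

```text
clock: 4.58
position: [0.5101, 0.1445, 0.1179]
orientation: [[0.962, 0.004, 0.272], [-0.272, 0.0, 0.962], [0.004, -1.0, 0.001]]
force: [3.7, 0.4, 1.3]
grip_width: 0.0124
shift [-0.0023  0.0009 -0.0033] rotvec [-0.09  3.39  0.22]
t 4.5833 pos [0.5101 0.1445 0.1179] yaw -15.806698890098074 F [3.6745 0.3981 1.3094] T [-0.0603 -0.652   0.0868] w 0.012362433253347406 q [ 0.1694  0.0808  1.5746 -0.0004  1.4821  0.4453]
```

```bash
python3 -m jog '0.001 0 0 0 3 0 0;0.001 0 0 0 6 0 0;0.001 0 0 0 8 0 0;0.001 0 0 0 8 0 0' 20; python3 -c "
from h import *
rel(.507,.142,.117,-19.2)"
```

```text
clock: 4.92
position: [0.5102, 0.1446, 0.1179]
orientation: [[0.917, 0.002, 0.4], [-0.4, 0.001, 0.917], [0.002, -1.0, 0.002]]
force: [1.8, 1.3, 2.4]
grip_width: 0.0127
shift [-0.0019  0.0009 -0.0037] rotvec [-0.08 -4.37  0.1 ]
t 4.9167 pos [0.5102 0.1446 0.1179] yaw -23.568457981384185 F [1.7713 1.2587 2.4377] T [ 0.0568 -0.3608  0.365 ] w 0.012695029810103595 q [0.169  0.0824 1.5729 0.0003 1.4839 0.5803]
```

```bash
python3 -m jog '0 0 0 0 0 0 50;0 0 0 0 0 0 50;0 0 0 0 0 0 50;0 -0.04 0 0 0 0 50;0 -0.075 0 0 0 0 50;0 -0.075 0 0 0 0 50' 20; python3 - <<'E'
from h import *
from rig import r
rel(.599,.1125,.19,88)
c=r.read_camera("scene"); u,v=proj(c,[.55,.125,.12]); p=cv2.getRectSubPix(c["frame"][:,:,::-1].copy(),(80,80),(float(u),float(v)))
cv2.imwrite("pics/k3.png",cv2.convertScaleAbs(cv2.resize(p,(560,560),interpolation=cv2.INTER_CUBIC),alpha=1.2))
E
```

```text
clock: 5.42
position: [0.5124, 0.1448, 0.1996]
orientation: [[0.916, 0.012, 0.402], [-0.402, 0.002, 0.916], [0.01, -1.0, 0.007]]
force: [1.0, -0.1, 0.5]
grip_width: 0.0461
shift [0.0922 0.0105 0.0052] rotvec [   0.31 -111.71    0.74]
t 5.4167 pos [0.5124 0.1448 0.1996] yaw -23.713125000490077 F [ 1.0329 -0.0954  0.4932] T [-0.0195 -0.0898  0.0357] w 0.0460691887862157 q [0.1688 0.0431 1.4508 0.     1.6358 0.5827]
```

View pics/k3.png

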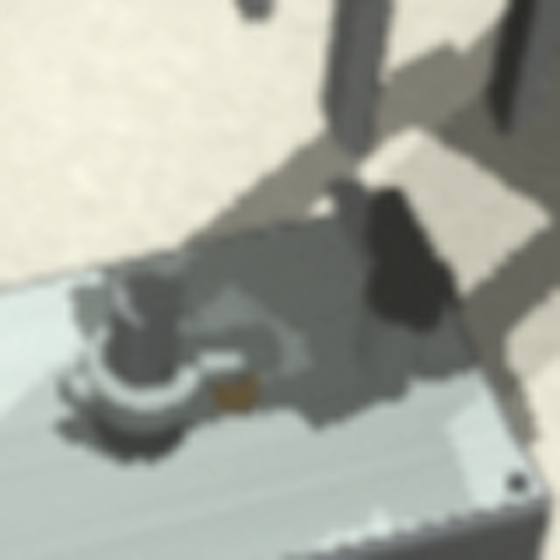

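```bash
python3 -m jog '0.092 0.01 0.005 0 -112 0 55;0.092 0.01 0.005 0 -112 0 55;0.092 0.01 0.005 0 -112 0 55;0.092 0.01 0.005 0 -112 0 55;0.092 0.01 0.005 0 -112 0 55;0.092 0.01 0.005 0 -112 0 55;0.092 0.01 0.005 0 -112 0 55;0.092 0.01 0.005 0 -112 0 55'; python3 -c "
from h import *
rel(.599,.1125,.19,88)"
```

```text
clock: 6.13
position: [0.5947, 0.1116, 0.18]
orientation: [[0.83, -0.004, -0.558], [0.558, -0.0, 0.83], [-0.003, -1.0, 0.002]]
force: [-0.8, 0.7, -0.3]
grip_width: 0.0513
shift [ 0.004  -0.01   -0.0016] rotvec [ -0.19 -54.08  -0.13]
t 6.1333 pos [0.5947 0.1116 0.18  ] yaw 33.9196714145286 F [-0.7958  0.6954 -0.3256] T [-0.0084 -0.0805  0.0242] w 0.051274759831781175 q [ 0.0918  0.2221  1.2895 -0.      1.6339 -0.5003]
```

```bash
python3 -m jog '0.004 0 -0.002 0 -54 0 55;0.004 0 -0.002 0 -54 0 55;0.004 0 -0.002 0 -54 0 55;0.004 0 -0.002 0 -54 0 55;0.004 0 -0.002 0 -54 0 55;0.004 0 -0.002 0 -54 0 55;0.004 0 -0.002 0 -54 0 55;0.004 0 -0.002 0 -54 0 55'; python3 - <<'E'
from h import *
from rig import r
rel(.599,.1125,.112,88)
c=r.read_camera("scene"); u,v=proj(c,[.599,.112,.13]); p=cv2.getRectSubPix(c["frame"][:,:,::-1].copy(),(80,80),(float(u),float(v)))
cv2.imwrite("pics/s1.png",cv2.convertScaleAbs(cv2.resize(p,(560,560),interpolation=cv2.INTER_CUBIC),alpha=1.2))
E
```

```text
clock: 6.8
position: [0.5991, 0.1122, 0.1801]
orientation: [[0.037, -0.004, -0.999], [0.999, -0.0, 0.037], [-0.0, -1.0, 0.004]]
force: [-0.6, 0.3, 0.6]
grip_width: 0.052
shift [ 0.0004  0.0681 -0.0001] rotvec [-0.21 -0.13 -0.03]
t 6.8 pos [0.5991 0.1122 0.1801] yaw 87.87421847778765 F [-0.6475  0.2693  0.591 ] T [ 0.0436 -0.207  -0.0057] w 0.051958236163502175 q [ 0.0921  0.2317  1.2777 -0.      1.6359 -1.4416]
```

View pics/s1.png

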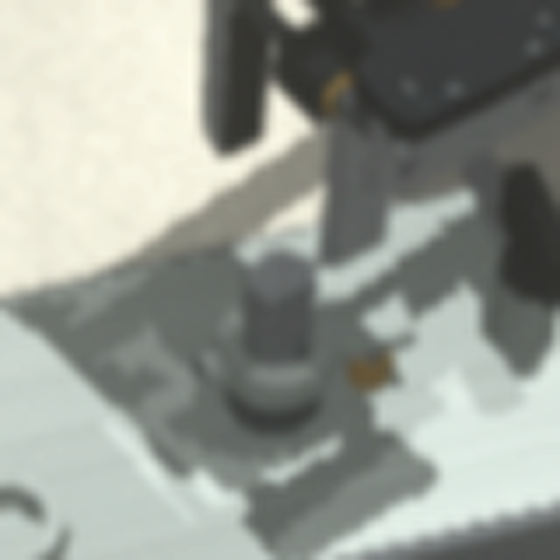

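```bash
python3 -m jog '0 0.066 0 0 0 0 50;0 0.066 0 0 0 0 50;0 0.066 0 0 0 0 50;0 0.066 0 0 0 0 35;0 0.066 0 0 0 0 32' 5; python3 -m jog '0 0 0 0 0 0 0;0 0 0 0 0 0 0;0 0 0 0 0 0 0;0 0 0 0 0 0 0' 5;  python3 -c "
from h import *
rel(.599,.1125,.112,88)"
```

```text
clock: 7.27
position: [0.6005, 0.1123, 0.1172]
orientation: [[0.043, 0.001, -0.999], [0.999, -0.0, 0.043], [0.0, -1.0, -0.001]]
force: [0.3, 0.3, 0.7]
grip_width: 0.0371
clock: 7.6
position: [0.6013, 0.1104, 0.1187]
orientation: [[0.044, 0.004, -0.999], [0.999, -0.003, 0.044], [-0.003, -1.0, -0.004]]
force: [-0.3, -4.5, 3.8]
grip_width: 0.0201
shift [0.002  0.0066 0.0025] rotvec [ 0.23 -0.52 -0.19]
t 7.6 pos [0.6013 0.1104 0.1187] yaw 87.4824150771087 F [-0.3041 -4.532   3.8421] T [-0.9373 -0.0957 -0.0125] w 0.02008642178357393 q [ 0.091   0.2573  1.3695 -0.0038  1.5111 -1.4356]
```

```bash
python3 -m jog '-0.003 0.003 0 0 0 0 0;-0.003 0.003 0 0 0 0 0;-0.003 0.003 0 0 0 0 0;-0.003 0.003 0 0 0 0 0' 5;  python3 -c "
from h import *
rel(.599,.1125,.112,88)"
```

```text
clock: 7.93
position: [0.6019, 0.1102, 0.1166]
orientation: [[0.043, 0.006, -0.999], [0.999, 0.002, 0.043], [0.003, -1.0, -0.006]]
force: [0.6, 1.5, 5.5]
grip_width: 0.0202
shift [0.0021 0.0046 0.003 ] rotvec [ 0.36 -0.45  0.14]
t 7.9333 pos [0.6019 0.1102 0.1166] yaw 87.54681108717703 F [0.65   1.5074 5.5056] T [ 0.1717 -0.2443 -0.0427] w 0.02023968343417476 q [ 0.0875  0.257   1.3741  0.0017  1.5039 -1.4405]
```

```bash
python3 -m jog '0 0 0 0 0 0 0;-0.0001 0 0.0003 0 7 0 0;-0.0002 0 0.0006 0 14 0 0;-0.0003 0 0.0009 0 21 0 0;-0.0005 0 0.0013 0 28 0 0;-0.0006 0 0.0016 0 35 0 0;-0.0007 0 0.002 0 42 0 0;-0.0008 0 0.0024 0 49 0 0' 25;  python3 -c "
from h import *
rel(.599,.1125,.112,-19.4)"
```

```text
clock: 8.6
position: [0.5996, 0.1091, 0.1166]
orientation: [[0.786, 0.007, -0.619], [0.619, 0.001, 0.786], [0.006, -1.0, -0.003]]
force: [0.9, 0.7, 5.3]
grip_width: 0.02
shift [0.0016 0.0046 0.0031] rotvec [-0.01 57.61  0.41]
t 8.6 pos [0.5996 0.1091 0.1166] yaw 38.20856349656726 F [0.9279 0.7285 5.251 ] T [-0.1608 -0.247   0.0374] w 0.02001738152406863 q [ 0.0866  0.2516  1.3807  0.0007  1.5025 -0.5803]
```

```bash
python3 -m jog '-0.0001 0 0.0003 0 7 0 0;-0.0002 0 0.0006 0 14 0 0;-0.0003 0 0.0009 0 21 0 0;-0.0005 0 0.0013 0 28 0 0;-0.0006 0 0.0016 0 35 0 0;-0.0007 0 0.002 0 42 0 0;-0.0008 0 0.0024 0 49 0 0;-0.0009 0 0.0027 0 56 0 0' 25;  python3 -c "
from h import *
rel(.599,.1125,.112,-19.4)"
```

```text
clock: 9.27
position: [0.597, 0.1104, 0.1165]
orientation: [[0.952, 0.006, 0.306], [-0.306, 0.001, 0.952], [0.006, -1.0, 0.003]]
force: [0.3, -1.0, 5.7]
grip_width: 0.0196
shift [0.0013 0.0045 0.0026] rotvec [-0.15  1.6   0.32]
t 9.2667 pos [0.597  0.1104 0.1165] yaw -17.79785388730423 F [ 0.3114 -0.9684  5.7134] T [-0.1874 -0.0085  0.0876] w 0.019627012735695837 q [0.0894 0.2472 1.3863 0.0002 1.502  0.4   ]
```

```bash
python3 -m jog '0 0 0 0 1.5 0 0;0 0 0 0 1.5 0 0' 25;  python3 -c "
from h import *
rel(.599,.1125,.112,-19.4)"
```

```text
clock: 9.43
position: [0.597, 0.1105, 0.1165]
orientation: [[0.945, 0.006, 0.326], [-0.326, 0.001, 0.945], [0.005, -1.0, 0.003]]
force: [-0.3, -0.7, 6.2]
grip_width: 0.0198
shift [0.0012 0.0045 0.0026] rotvec [-0.16  0.38  0.31]
t 9.4333 pos [0.597  0.1105 0.1165] yaw -19.017447121854005 F [-0.3301 -0.7498  6.1865] T [-0.2466  0.0444  0.0303] w 0.01975976886900843 q [0.0894 0.2472 1.3863 0.0004 1.502  0.4213]
```

```bash
python3 -m jog '0 0 0 0 0 0 35;0 0 0 0 0 0 35;0 0 0 0 0 0 35;0 0 0.0025 0 7 0 35;0 0 0.0025 0 10.5 0 35;0 0 0.0025 0 10.5 0 35' 3; python3 -m jog '0 0 0 0 0 0 0;0 0 0 0 0 0 0;0 0 0 0 0 0 0;0 0 0 0 0 0 0;0 0 0 0 0 0 0;0 0 0 0 0 0 0' 3; python3 -c "
from h import *
rel(.5997,.1122,.115,-29)"; python3 -m jog '0 0 0 0 0 0 0;0 0 0 0 0 0 0;0 0 0 0 0 0 0'
```

```text
clock: 9.93
position: [0.5956, 0.1127, 0.1127]
orientation: [[0.87, -0.001, 0.492], [-0.492, 0.0, 0.87], [-0.001, -1.0, -0.0]]
force: [-0.4, 0.1, 0.7]
grip_width: 0.0331
clock: 10.43
position: [0.5974, 0.1116, 0.1129]
orientation: [[0.871, 0.003, 0.492], [-0.492, -0.001, 0.871], [0.003, -1.0, 0.0]]
force: [4.6, -1.9, -3.5]
grip_width: 0.0206
shift [ 0.0018 -0.0021  0.0017] rotvec [-0.02 -0.44  0.18]
t 10.4333 pos [0.5974 0.1116 0.1129] yaw -29.441324339291256 F [ 4.58   -1.9336 -3.5114] T [-0.3461 -0.8751  0.0451] w 0.020604845797571023 q [ 0.0923  0.2531  1.3864 -0.0016  1.4993  0.6063]
clock: 10.68
position: [0.5973, 0.1116, 0.1129]
orientation: [[0.871, 0.003, 0.492], [-0.492, -0.001, 0.871], [0.003, -1.0, 0.0]]
force: [4.5, -1.9, -3.5]
grip_width: 0.0208
```

```bash
python3 -m jog '0 0 0 0 0 0 35;0 0 0 0 0 0 35;0.0015 0 0.001 0 -7 0 35;0.0015 0 0.001 0 -14 0 35;0.0015 0 0.001 0 -20.9 0 35;0.0015 0 0.001 0 -20.9 0 35' 3; python3 -m jog '0 0 0 0 0 0 0;0 0 0 0 0 0 0;0 0 0 0 0 0 0;0 0 0 0 0 0 0;0 0 0 0 0 0 0;0 0 0 0 0 0 0;0 0 0 0 0 0 0;0 0 0 0 0 0 0' 3; python3 -c "
from h import *
rel(.5997,.1122,.115,-29)"
```

```text
clock: 11.18
position: [0.5973, 0.1129, 0.1133]
orientation: [[0.989, -0.001, 0.146], [-0.146, 0.0, 0.989], [-0.001, -1.0, 0.0]]
force: [-0.2, -0.3, 0.4]
grip_width: 0.0327
clock: 11.85
position: [0.5984, 0.1126, 0.1134]
orientation: [[0.989, 0.001, 0.149], [-0.149, -0.0, 0.989], [0.001, -1.0, 0.0]]
force: [3.9, 0.4, -1.9]
grip_width: 0.0219
shift [ 0.0014 -0.0016 -0.0002] rotvec [-0.03 20.43  0.08]
t 11.85 pos [0.5984 0.1126 0.1134] yaw -8.574737727943967 F [ 3.8804  0.4071 -1.8738] T [-0.032  -0.9183 -0.0301] w 0.021915308137720604 q [ 0.093   0.2562  1.3816 -0.0001  1.5023  0.2427]
```

```bash
python3 -m jog '0 0 0 0 0 0 35;0 0 0 0 0 0 35;0.0015 0 0 0 6 0 35;0.0015 0 0 0 11 0 35;0.0015 0 0 0 11 0 35;0.0015 0 0 0 11 0 30' 3; python3 -m jog '0 0 0 0 0 0 0;0 0 0 0 0 0 0;0 0 0 0 0 0 0;0 0 0 0 0 0 0;0 0 0 0 0 0 0;0 0 0 0 0 0 0;0 0 0 0 0 0 0;0 0 0 0 0 0 0' 3; python3 -c "
from h import *
rel(.5997,.1122,.115,-19.6)"; python3 -m jog '0 0 0 0 0 0 0;0 0 0 0 0 0 0;0 0 0 0 0 0 0' 15
```

```text
clock: 12.35
position: [0.5985, 0.1124, 0.1131]
orientation: [[0.943, -0.002, 0.332], [-0.332, -0.0, 0.943], [-0.002, -1.0, -0.001]]
force: [0.2, 0.3, -0.4]
grip_width: 0.0296
clock: 13.02
position: [0.5979, 0.1127, 0.1131]
orientation: [[0.943, -0.003, 0.334], [-0.334, 0.0, 0.943], [-0.003, -1.0, -0.001]]
force: [-4.7, 0.4, 1.7]
grip_width: 0.0203
shift [ 0.0018 -0.0019  0.0001] rotvec [ 0.04  0.08 -0.17]
t 13.0167 pos [0.5979 0.1127 0.1131] yaw -19.516616814158482 F [-4.7003  0.3606  1.7232] T [0.1725 0.9783 0.0677] w 0.020313612732752333 q [0.0929 0.2587 1.379  0.0006 1.5068 0.4335]
clock: 13.27
position: [0.5979, 0.1128, 0.1131]
orientation: [[0.942, -0.003, 0.334], [-0.334, 0.0, 0.943], [-0.003, -1.0, -0.001]]
force: [-6.0, 0.3, 3.5]
grip_width: 0.0202
```

```bash
python3 -m jog '0 0 0 0 0 0 30;0 0 0 0 0 0 30;0 0 0 0 -6 0 30;0 0 0 0 -10 0 30;0 0 0 0 -10 0 30' 3; python3 -m jog '0 0 0 0 0 0 0;0 0 0 0 0 0 0;0 0 0 0 0 0 0;0 0 0 0 0 0 0;0 0 0 0 0 0 0;0 0 0 0 0 0 0;0 0 0 0 0 0 0;0 0 0 0 0 0 0' 3; python3 -c "
from h import *
rel(.5997,.1122,.115,-19.6)"; python3 -m jog '0 0 0 0 0 0 30;0 0 0 0 0 0 30;0 0 0 0 7 0 30;0 0 0 0 14 0 30;0 0 0 0 20 0 30;0 0 0 0 20 0 30' 3; python3 -m jog '0 0 0 0 0 0 0;0 0 0 0 0 0 0;0 0 0 0 0 0 0;0 0 0 0 0 0 0;0 0 0 0 0 0 0;0 0 0 0 0 0 0;0 0 0 0 0 0 0;0 0 0 0 0 0 0' 3; python3 -c "
from h import *
rel(.5997,.1122,.115,-19.6)"
```

```text
clock: 13.68
position: [0.6001, 0.1121, 0.1134]
orientation: [[0.986, 0.002, 0.165], [-0.165, -0.0, 0.986], [0.002, -1.0, -0.0]]
force: [0.0, 0.0, -0.3]
grip_width: 0.0282
clock: 14.35
position: [0.5985, 0.1124, 0.1133]
orientation: [[0.986, -0.002, 0.166], [-0.166, -0.0, 0.986], [-0.002, -1.0, -0.0]]
force: [-4.7, -0.2, 3.4]
grip_width: 0.0215
shift [ 0.0012 -0.0017 -0.    ] rotvec [ 0.03 10.03 -0.08]
t 14.35 pos [0.5985 0.1124 0.1133] yaw -9.565682367374556 F [-4.6943 -0.1652  3.3696] T [-0.027   0.9294  0.027 ] w 0.02152418555935251 q [0.0926 0.2588 1.3786 0.     1.5057 0.2596]
clock: 14.85
position: [0.6002, 0.1123, 0.1133]
orientation: [[0.869, 0.002, 0.495], [-0.495, -0.0, 0.869], [0.002, -1.0, 0.001]]
force: [0.1, -0.1, 0.5]
grip_width: 0.0281
clock: 15.52
position: [0.5985, 0.1131, 0.1132]
orientation: [[0.87, -0.002, 0.492], [-0.492, 0.001, 0.87], [-0.002, -1.0, 0.0]]
force: [-4.4, 3.1, 2.7]
grip_width: 0.0207
shift [ 0.0015 -0.0018 -0.0002] rotvec [-0.01 -9.89 -0.11]
t 15.5167 pos [0.5985 0.1131 0.1132] yaw -29.49374231015541 F [-4.4128  3.0744  2.7182] T [0.4598 0.7921 0.0145] w 0.020737341304633405 q [0.0931 0.2589 1.3787 0.0011 1.5055 0.6078]
```

```bash
python3 -m jog '0 0 0 0 0 0 30;0 0 0 0 0 0 30;-0.001 0 0 0 -7 0 30;-0.001 0 0 0 -14 0 30;-0.001 0 0 0 -20 0 30;-0.001 0 0 0 -20 0 30' 3; python3 -m jog '0 0 0 0 0 0 0;0 0 0 0 0 0 0;0 0 0 0 0 0 0;0 0 0 0 0 0 0;0 0 0 0 0 0 0;0 0 0 0 0 0 0;0 0 0 0 0 0 0;0 0 0 0 0 0 0' 3; python3 -c "
from h import *
rel(.5997,.1122,.115,-19.6)"
```

```text
clock: 16.02
position: [0.5992, 0.1123, 0.1133]
orientation: [[0.986, 0.002, 0.165], [-0.165, -0.001, 0.986], [0.002, -1.0, -0.001]]
force: [0.2, -0.5, -0.4]
grip_width: 0.0279
clock: 16.68
position: [0.5984, 0.1126, 0.1133]
orientation: [[0.986, 0.0, 0.166], [-0.166, -0.001, 0.986], [0.0, -1.0, -0.001]]
force: [-0.4, -1.7, 0.6]
grip_width: 0.0215
shift [ 0.0013 -0.0017 -0.0002] rotvec [ 0.03 10.03  0.02]
t 16.6833 pos [0.5984 0.1126 0.1133] yaw -9.573963684612401 F [-0.3711 -1.7232  0.6492] T [-0.3922  0.0646 -0.0177] w 0.021470270864525496 q [ 0.0933  0.2574  1.3803 -0.0007  1.5038  0.2604]
```

```bash
for i in 1 2 3 4; do :; done; python3 -m jog '0 0 0 0 0 0 27;0 0 0 0 0 0 27;0 0 0 0 6 0 27;0 0 0 0 6 0 27;0 0 0 0 6 0 0;0 0 0 0 6 0 0;0 0 0 0 6 0 0;0 0 0 0 6 0 0' 3;python3 -m jog '0 0 0 0 0 0 0;0 0 0 0 0 0 0' 3;python3 -c "
from h import *
rel(.5997,.1122,.115,-19.6)"
python3 -m jog '0 0 0 0 0 0 27;0 0 0 0 0 0 27;0 0 0 0 6 0 27;0 0 0 0 6 0 27;0 0 0 0 6 0 0;0 0 0 0 6 0 0;0 0 0 0 6 0 0;0 0 0 0 6 0 0' 3;python3 -m jog '0 0 0 0 0 0 0;0 0 0 0 0 0 0' 3;python3 -c "
from h import *
rel(.5997,.1122,.115,-19.6)"
python3 -m jog '0 0 0 0 0 0 27;0 0 0 0 0 0 27;0 0 0 0 5 0 27;0 0 0 0 5 0 27;0 0 0 0 5 0 0;0 0 0 0 5 0 0;0 0 0 0 5 0 0;0 0 0 0 5 0 0' 3;python3 -m jog '0 0 0 0 0 0 0;0 0 0 0 0 0 0' 3;python3 -c "
from h import *
rel(.5997,.1122,.115,-19.6)"
```

```text
clock: 17.35
position: [0.5982, 0.1132, 0.1132]
orientation: [[0.964, -0.0, 0.267], [-0.267, 0.0, 0.964], [-0.0, -1.0, 0.0]]
force: [-0.8, 0.4, 0.6]
grip_width: 0.0204
clock: 17.52
position: [0.5982, 0.1132, 0.1132]
orientation: [[0.964, -0.0, 0.268], [-0.268, 0.0, 0.964], [-0.0, -1.0, 0.0]]
force: [-1.6, 0.0, -0.4]
grip_width: 0.0208
shift [ 0.0017 -0.0018 -0.0005] rotvec [-0.02  4.07 -0.02]
t 17.5167 pos [0.5982 0.1132 0.1132] yaw -15.526604115515022 F [-1.6181  0.0124 -0.4304] T [0.1543 0.166  0.0428] w 0.02080467182054789 q [0.0936 0.2574 1.3804 0.0004 1.504  0.3646]
clock: 18.18
position: [0.5978, 0.113, 0.1132]
orientation: [[0.93, -0.001, 0.366], [-0.366, 0.0, 0.93], [-0.001, -1.0, -0.0]]
force: [-1.9, 0.8, 0.8]
grip_width: 0.0201
clock: 18.35
position: [0.5978, 0.113, 0.1132]
orientation: [[0.93, -0.001, 0.367], [-0.367, 0.0, 0.93], [-0.001, -1.0, -0.0]]
force: [-4.4, 0.3, 1.2]
grip_width: 0.0204
shift [ 0.0021 -0.0018 -0.    ] rotvec [ 0.03 -1.93 -0.07]
t 18.35 pos [0.5978 0.113  0.1132] yaw -21.528109103260853 F [-4.3904  0.2649  1.2415] T [ 0.0762  0.639  -0.0111] w 0.020421982993832157 q [0.0936 0.2573 1.3806 0.0001 1.505  0.4693]
clock: 19.02
position: [0.5981, 0.1131, 0.1133]
orientation: [[0.895, -0.0, 0.446], [-0.446, 0.0, 0.895], [-0.001, -1.0, -0.0]]
force: [-1.7, 0.5, 0.7]
grip_width: 0.0202
clock: 19.18
position: [0.5981, 0.1131, 0.1132]
orientation: [[0.895, -0.0, 0.447], [-0.447, 0.0, 0.895], [-0.0, -1.0, -0.0]]
force: [-1.5, 1.0, -0.1]
grip_width: 0.0203
shift [ 0.0018 -0.0018 -0.0001] rotvec [-0.   -6.93 -0.03]
t 19.1833 pos [0.5981 0.1131 0.1132] yaw -26.532700686629827 F [-1.5499  0.974  -0.052 ] T [ 0.118   0.3867 -0.0084] w 0.020278726965075614 q [0.0936 0.2574 1.3804 0.0002 1.5042 0.5567]
```

```bash
python3 -m jog '0 0 0 0 0 0 27;0 0 0 0 0 0 27;0 0 0 0 -3.8 0 27;0 0 0 0 -3.8 0 0;0 0 0 0 -3.8 0 0;0 0 0 0 -3.8 0 0;0 0 0 0 -3.8 0 0;0 0 0 0 -3.8 0 0' 20;python3 -m jog '0 0 0 0 0 0 0;0 0 0 0 -2 0 0;0 0 0 0 -3.2 0 0;0 0 0 0 -3.2 0 0;0 0 0 0 -3.2 0 0' 20;python3 -c "
from h import *
rel(.5997,.1122,.115,-19.6)"
python3 -m jog '0 0 0 0 0 0 27;0 0 0 0 0 0 27;0 0 0 0 -7 0 27;0 0 0 0 -12 0 27;0 0 0 0 -12 0 0;0 0 0 0 -12 0 0;0 0 0 0 -12 0 0;0 0 0 0 -12 0 0' 3;python3 -m jog '0 0 0 0 0 0 0;0 0 0 0 0 0 0' 3;python3 -c "
from h import *
rel(.5997,.1122,.115,-19.6)"
python3 -m jog '0 0 0 0 0 0 27;0 0 0 0 7 0 27;0 0 0 0 14 0 27;0 0 0 0 24 0 27;0 0 0 0 24 0 27;0 0 0 0 24 0 0;0 0 0 0 24 0 0;0 0 0 0 24 0 0' 3;python3 -m jog '0 0 0 0 0 0 0;0 0 0 0 0 0 0;0 0 0 0 0 0 0' 3;python3 -c "
from h import *
rel(.5997,.1122,.115,-19.6)"
```

```text
clock: 19.85
position: [0.5979, 0.113, 0.1132]
orientation: [[0.922, -0.001, 0.387], [-0.387, 0.0, 0.922], [-0.001, -1.0, -0.0]]
force: [-3.8, -0.7, 2.0]
grip_width: 0.0199
clock: 20.27
position: [0.5978, 0.1129, 0.1132]
orientation: [[0.942, -0.001, 0.335], [-0.335, -0.0, 0.942], [-0.001, -1.0, -0.001]]
force: [-5.2, -0.1, 3.1]
grip_width: 0.0197
shift [ 0.002  -0.0018  0.    ] rotvec [ 0.04  0.01 -0.06]
t 20.2667 pos [0.5978 0.1129 0.1132] yaw -19.585546707804767 F [-5.2352 -0.0907  3.0722] T [ 0.028   0.8706 -0.0165] w 0.01970520033219944 q [ 0.0935  0.2573  1.3806 -0.0001  1.5049  0.4353]
clock: 20.93
position: [0.5984, 0.1127, 0.1133]
orientation: [[0.991, 0.0, 0.133], [-0.133, -0.0, 0.991], [0.0, -1.0, -0.0]]
force: [-2.3, -0.3, 1.3]
grip_width: 0.0214
clock: 21.1
position: [0.5984, 0.1127, 0.1133]
orientation: [[0.991, 0.0, 0.132], [-0.132, -0.0, 0.991], [0.0, -1.0, -0.0]]
force: [-2.4, -1.6, 1.4]
grip_width: 0.0215
shift [ 0.0014 -0.0017 -0.0004] rotvec [ 0.02 12.01  0.01]
t 21.1 pos [0.5984 0.1127 0.1133] yaw -7.593663920062663 F [-2.385  -1.6118  1.4407] T [-0.1769  0.3706  0.0292] w 0.021546050224316476 q [ 0.0933  0.2574  1.3802 -0.0004  1.5038  0.2259]
clock: 21.77
position: [0.5988, 0.1132, 0.1132]
orientation: [[0.853, 0.001, 0.522], [-0.522, 0.0, 0.853], [0.001, -1.0, 0.001]]
force: [0.2, 0.6, -0.5]
grip_width: 0.0215
clock: 22.02
position: [0.5987, 0.1131, 0.1132]
orientation: [[0.852, 0.001, 0.523], [-0.523, 0.0, 0.852], [0.001, -1.0, 0.001]]
force: [1.0, 1.3, -1.0]
grip_width: 0.0214
shift [ 0.0013 -0.0018 -0.0003] rotvec [ -0.05 -11.93   0.04]
t 22.0167 pos [0.5987 0.1131 0.1132] yaw -31.533151758636553 F [ 0.9511  1.3048 -0.9747] T [ 0.1572 -0.2766  0.0174] w 0.02143033046019247 q [0.0935 0.2576 1.3801 0.0004 1.5029 0.6439]
```

```bash
python3 -m jog '0 0 0 0 0 0 32;0 0 0 0 0 0 32;0 -0.025 0 0 0 0 40;0 -0.05 0 0 0 0 65;0 -0.05 0 0 -7 0 65;0 -0.05 0 0 -14 0 65;0 -0.05 0 0 -21 0 65;0 -0.05 0 0 -28 0 65' 10;python3 -c "
from h import *
rel(.5998,.1123,.16,70.4)"
```

```text
clock: 22.68
position: [0.5983, 0.1126, 0.1636]
orientation: [[0.998, 0.0, 0.056], [-0.056, -0.001, 0.998], [0.0, -1.0, -0.001]]
force: [-0.4, -0.9, 0.5]
grip_width: 0.0608
shift [ 0.0015  0.0036 -0.0002] rotvec [  0.03 -73.62  -0.01]
t 22.6833 pos [0.5983 0.1126 0.1636] yaw -3.217969024648074 F [-0.4393 -0.8855  0.5099] T [-0.0092 -0.1011  0.0162] w 0.0607890112176973 q [ 0.0932  0.2329  1.3091 -0.0006  1.5995  0.1494]
```

```bash
python3 -m jog '0.0015 0 0 0 -73.6 0 65;0.0015 0 0 0 -73.6 0 65;0.0015 0 0 0 -73.6 0 65;0.0015 0 0 0 -73.6 0 65;0.0015 0 0 0 -73.6 0 65;0.0015 0 0 0 -73.6 0 65;0.0015 0 0 0 -73.6 0 65;0.0015 0 0 0 -73.6 0 65';python3 -m jog '0 0 0 0 -16.3 0 65;0 0 0 0 -16.3 0 65;0 0 0 0 -16.3 0 65;0 0 0 0 -16.3 0 65'; python3 - <<'E'
from h import *
from rig import r
rel(.5998,.1123,.081,70.4)
im=[]
for n in("top","scene"):
    c=r.read_camera(n); u,v=proj(c,[.57,.12,.13]); p=cv2.getRectSubPix(c["frame"][:,:,::-1].copy(),(100,100),(float(u),float(v)))
    im.append(cv2.convertScaleAbs(cv2.resize(p,(390,390),interpolation=cv2.INTER_CUBIC),alpha=1.7 if n=="top" else 1.2))
cv2.imwrite("pics/c1.png",np.hstack(im))
E
```

```text
clock: 23.35
position: [0.5997, 0.1125, 0.1633]
orientation: [[0.587, -0.0, -0.81], [0.81, -0.001, 0.587], [-0.001, -1.0, -0.0]]
force: [0.2, -0.2, 0.1]
grip_width: 0.0611
clock: 23.68
position: [0.5997, 0.1125, 0.1632]
orientation: [[0.341, -0.0, -0.94], [0.94, -0.001, 0.341], [-0.001, -1.0, 0.0]]
force: [0.2, 0.3, 0.4]
grip_width: 0.061
shift [-0.0001  0.0822 -0.0002] rotvec [-0.01 -0.34 -0.04]
t 23.6833 pos [0.5997 0.1125 0.1632] yaw 70.05712225465666 F [0.2361 0.3408 0.427 ] T [ 0.0218 -0.1311  0.066 ] w 0.06101862495386136 q [ 0.0929  0.2365  1.3055 -0.0005  1.6001 -1.1299]
```

View pics/c1.png

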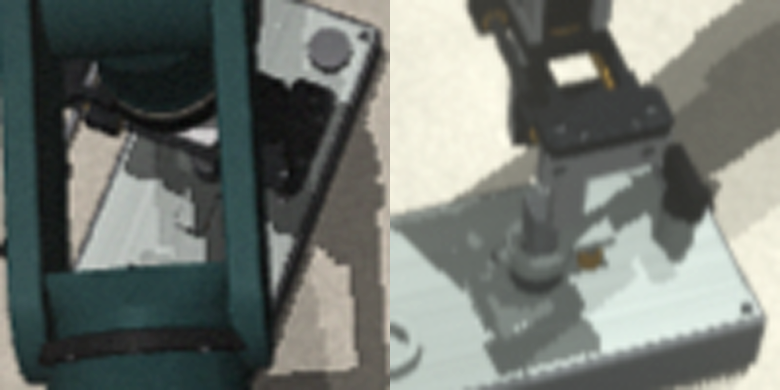

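```bash
python3 -m jog '0 0.03 0 0 0 0 65;0 0.055 0 0 0 0 65;0 0.075 0 0 0 0 65;0 0.082 0 0 0 0 65;0 0.082 0 0 0 0 65';python3 -c "
from h import *
rel(.5998,.1123,.081,70.4)"
```

```text
clock: 24.2
position: [0.5981, 0.1126, 0.0785]
orientation: [[0.342, -0.005, -0.94], [0.94, -0.001, 0.342], [-0.003, -1.0, 0.005]]
force: [0.4, -0.2, 0.3]
grip_width: 0.0609
shift [ 0.0003 -0.0025 -0.0017] rotvec [-0.28 -0.4  -0.14]
t 24.2 pos [0.5981 0.1126 0.0785] yaw 70.00329948759887 F [ 0.434  -0.2392  0.3206] T [-0.0567 -0.1796 -0.0377] w 0.06092942136550762 q [ 0.093   0.2835  1.4191 -0.0002  1.4444 -1.1288]
```

```bash
python3 -m jog '0 -0.002 -0.0015 0 0 0 40;0 -0.002 -0.0015 0 0 0 40;0 -0.002 -0.0015 0 0 0 40;0 -0.002 -0.0015 0 0 0 40;0 -0.002 -0.0015 0 0 0 40;0 -0.002 -0.0015 0 0 0 40' 20;python3 -c "
from h import *
rel(.5998,.1123,.081,70.4)"
```

```text
clock: 24.7
position: [0.6024, 0.1112, 0.0856]
orientation: [[0.342, 0.004, -0.94], [0.94, -0.002, 0.342], [-0.001, -1.0, -0.004]]
force: [-2.2, -3.3, 6.3]
grip_width: 0.0418
shift [0.0002 0.0046 0.0029] rotvec [ 0.23 -0.39 -0.04]
t 24.7 pos [0.6024 0.1112 0.0856] yaw 70.009707101051 F [-2.2246 -3.3036  6.3372] T [-0.7923  0.1096  0.04  ] w 0.04178301159495592 q [ 0.0912  0.2807  1.4079 -0.0023  1.4496 -1.1304]
```

```bash
python3 -m jog '0 0 0 0 0 0 40;0 0 0 0 0 0 40;0 0 0 0 0 0 40' 30;python3 - <<'E'
from h import *
from rig import r
rel(.5998,.1123,.081,70.4)
c=r.read_camera("scene"); u,v=proj(c,[.6,.112,.1]); p=cv2.getRectSubPix(c["frame"][:,:,::-1].copy(),(70,70),(float(u),float(v)))
cv2.imwrite("pics/c2.png",cv2.convertScaleAbs(cv2.resize(p,(560,560),interpolation=cv2.INTER_CUBIC),alpha=1.4))
E
```

```text
clock: 24.95
position: [0.6024, 0.1112, 0.0856]
orientation: [[0.342, 0.004, -0.94], [0.94, -0.002, 0.342], [-0.001, -1.0, -0.004]]
force: [-1.9, -3.8, 5.9]
grip_width: 0.0413
shift [0.0002 0.0046 0.0028] rotvec [ 0.23 -0.39 -0.03]
t 24.95 pos [0.6024 0.1112 0.0856] yaw 70.00894382108922 F [-1.8742 -3.8489  5.8936] T [-0.758   0.1148  0.0595] w 0.04128418238946924 q [ 0.0912  0.2807  1.408  -0.0023  1.4495 -1.1304]
```

View pics/c2.png

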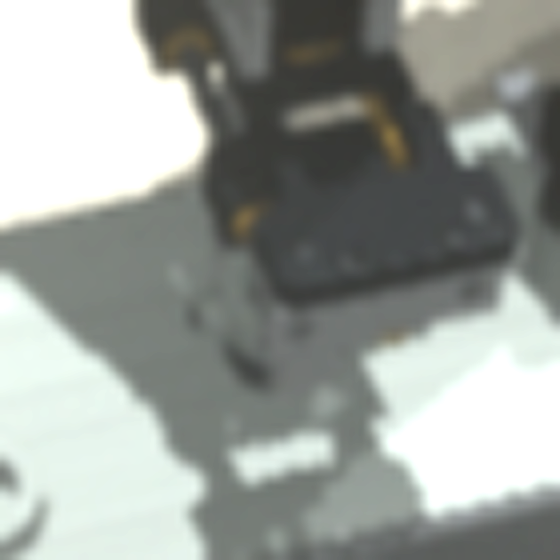

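```bash
python3 -m jog '0 -0.002 0 0 0 0 38;0 -0.004 0 0 0 0 38;0 -0.006 0 0 0 0 38;0 -0.008 0 0 0 0 38;0 -0.01 0 0 0 0 38;0 -0.01 0 0 0 0 38' 30;python3 -c "
from h import *
rel(.5998,.1123,.11,70.4)"
```

```text
clock: 25.5
position: [0.6023, 0.1112, 0.0932]
orientation: [[0.342, 0.002, -0.94], [0.94, -0.002, 0.342], [-0.001, -1.0, -0.003]]
force: [3.1, -4.8, -2.7]
grip_width: 0.041
shift [ 0.0001 -0.0168  0.0027] rotvec [ 0.16 -0.4  -0.06]
t 25.5 pos [0.6023 0.1112 0.0932] yaw 70.00278447076663 F [ 3.0974 -4.8185 -2.7264] T [-0.8352 -0.7774  0.0041] w 0.04096996088854508 q [ 0.0912  0.2764  1.3978 -0.0021  1.4653 -1.1304]
```

```bash
python3 -m jog '0 -0.002 0 0 0 0 38;0 -0.004 0 0 0 0 38;0 -0.006 0 0 0 0 38;0 -0.006 0 0 0 0 38' 30;python3 -c "
from h import *
rel(.5998,.1123,.11,70.4)"
```

```text
clock: 25.83
position: [0.6023, 0.1112, 0.0992]
orientation: [[0.342, 0.002, -0.94], [0.94, -0.002, 0.342], [-0.001, -1.0, -0.003]]
force: [3.7, -4.5, -2.2]
grip_width: 0.0411
shift [ 0.0002 -0.0108  0.0027] rotvec [ 0.16 -0.4  -0.06]
t 25.8333 pos [0.6023 0.1112 0.0992] yaw 70.00015842130651 F [ 3.701  -4.4544 -2.1539] T [-0.8658 -0.7703 -0.0015] w 0.04106249391561064 q [ 0.0912  0.2725  1.3904 -0.0021  1.4767 -1.1304]
```

```bash
python3 -m jog '0 -0.003 0 0 0 0 38;0 -0.006 0 0 0 0 38;0 -0.009 0 0 0 0 38;0 -0.011 0 0 0 0 38;0 -0.011 0 0 0 0 38;0 -0.011 0 0 0 0 38' 30;python3 - <<'E'
from h import *
from rig import r
rel(.5998,.1123,.11,70.4)
c=r.read_camera("scene"); u,v=proj(c,[.58,.115,.1]); p=cv2.getRectSubPix(c["frame"][:,:,::-1].copy(),(90,90),(float(u),float(v)))
a=cv2.convertScaleAbs(cv2.resize(p,(400,400),interpolation=cv2.INTER_CUBIC),alpha=1.3)
c=r.read_camera("top"); u,v=proj(c,[.58,.115,.1]); p=cv2.getRectSubPix(c["frame"][:,:,::-1].copy(),(110,110),(float(u),float(v)))
cv2.imwrite("pics/c3.png",np.hstack([a,cv2.convertScaleAbs(cv2.resize(p,(400,400),interpolation=cv2.INTER_CUBIC),alpha=1.8)]))
E
```

```text
clock: 26.33
position: [0.6023, 0.1112, 0.1099]
orientation: [[0.342, 0.002, -0.94], [0.94, -0.002, 0.342], [-0.001, -1.0, -0.003]]
force: [2.9, -3.1, -2.9]
grip_width: 0.0413
shift [ 0.0002 -0.0001  0.0028] rotvec [ 0.15 -0.4  -0.06]
t 26.3333 pos [0.6023 0.1112 0.1099] yaw 70.00131351676963 F [ 2.8814 -3.128  -2.853 ] T [-0.8211 -0.7939  0.0413] w 0.04131123778037424 q [ 0.0912  0.2659  1.3766 -0.0021  1.4971 -1.1304]
```

View pics/c3.png

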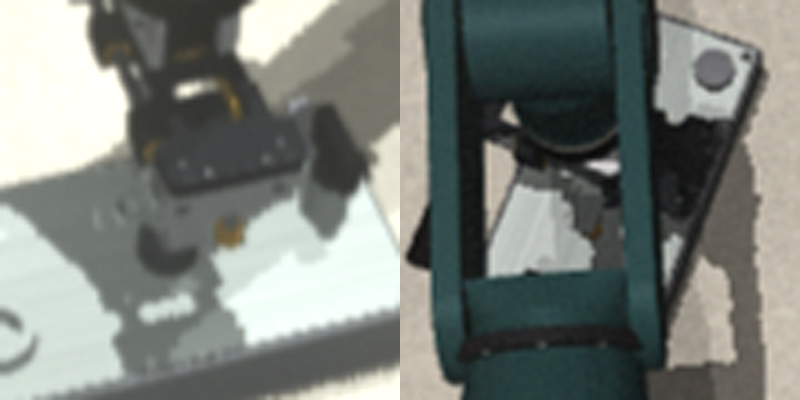

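```bash
python3 - <<'E'
from h import *
from rig import r
c=r.read_camera("scene"); 
for h in (0,.026):
  print(h,[proj(c,[.5998+.028*.942-0*.33,.1123-.028*.335,z+h]).round(1).tolist() for z in(.08,.088,.096)], "ear end",proj(c,[.5998-.048*.942,.1123+.048*.335,.088+h]).round(1))
u,v=proj(c,[.6,.112,.1]);u=round(float(u));v=round(float(v));print(u,v)
p=c["frame"][v-22:v+22,u-25:u+25,::-1]
cv2.imwrite("pics/c4.png",cv2.resize(cv2.convertScaleAbs(p,alpha=1.5),None,fx=13,fy=13,interpolation=cv2.INTER_CUBIC))
E
```

```text
0 [[265.9, 231.4], [266.0, 229.4], [266.1, 227.4]] ear end [295.4 222.4]
0.026 [[266.2, 224.9], [266.3, 222.8], [266.4, 220.7]] ear end [296.3 215.8]
277 224
```

View pics/c4.png

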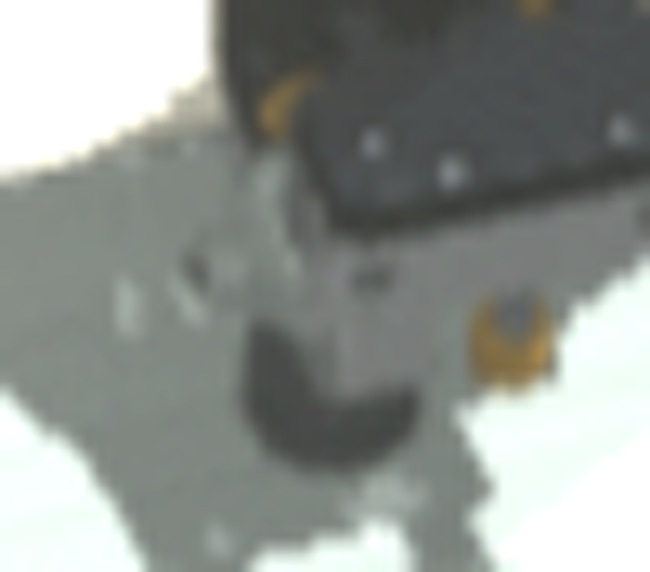

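```bash
python3 -m jog '0 0 0 0 0 0 38;0 0 0 0 0 0 38;0 0 0 0 0 0 38;0 0 0 0 0 0 38' 30;python3 - <<'E'
from h import *
from rig import r
rel(.5998,.1123,.11,70.4)
for n in("scene","top"): cv2.imwrite(f"pics/{n}F.png",r.read_camera(n)["frame"][:,:,::-1])
E
```

```text
clock: 26.82
position: [0.6023, 0.1112, 0.1098]
orientation: [[0.342, 0.002, -0.94], [0.94, -0.002, 0.342], [-0.001, -1.0, -0.003]]
force: [4.1, -3.6, -2.3]
grip_width: 0.0414
shift [ 0.0002 -0.0003  0.0027] rotvec [ 0.15 -0.4  -0.06]
t 26.8167 pos [0.6023 0.1112 0.1098] yaw 70.00019433937963 F [ 4.1146 -3.6273 -2.253 ] T [-0.8661 -0.7899  0.0111] w 0.04143435772257814 q [ 0.0912  0.2661  1.3768 -0.002   1.4969 -1.1304]
```

View pics/sceneF.png

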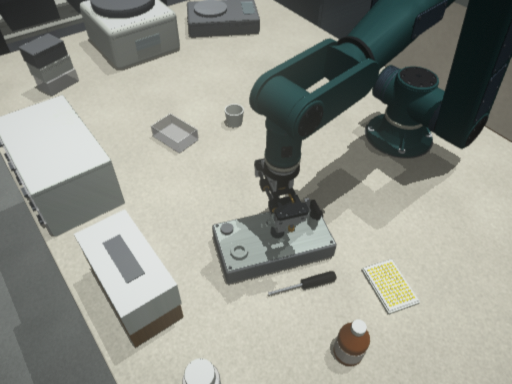

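Steady: the collar is held about 26 mm up. The bystanders are at the same pixels as at the start (ring 239,252; cap 227,229; driver 303,284; plate, bottle, tray and cup likewise). Handing in.

```bash
python3 -c "
from rig import r
print(r.close_job())"
```

```text
the job is handed in; nothing more can be done
None
```

I did all three steps in order and handed the job in at about 27 s, with the gripper still holding the raised collar at 30 N.

- **Knob:** I turned it clockwise by about a quarter turn until it met its stop. The turning moment rose to about 0.36 N m, against 0.08 N m of friction.
- **Shaft:** After the first turn, light test grips showed the flat about 3° too far round, so I corrected it. Test grips 12° either side then read 21.5 and 21.4 mm, so the flat faces the screw to within about 1°. That rests on my estimate of the drive's direction, which came out between -18.9° and -19.9° depending on the measurement; I used -19.6°.
- **Collar:** It rose past 8 mm with only about 2–3 N of load and no jam. The set-screw boss appears in the camera where a 26 mm lift should put it, inside the 18–34 mm range. The tool stayed still to within about 0.1 mm over the last half second.

Two checks were less certain. Width readings near square were noisy by about 0.2 mm, so I relied on the pair of readings either side. The tool also shifted about 5 mm upward as it closed on the collar, so I took the final height from the camera as well as from the tool. By eye, the bystanders sit where they did at the start.

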